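# Free the jammed locking pin and unlock the toolbox

### The arm

A 6-joint arm with a two-finger parallel gripper is mounted at the origin on the work surface. World frame = base frame: x ahead of the robot, y to its left, z up, the work surface at z = 0. Lengths are in m, angles in degrees, forces in N, time in s.
With the tool pointing down it reaches from about 0.3 to 0.75 m from the base axis. Payload 8.5 kg.
Tool frame: the origin (TCP) lies at the very end of the fingers, on their centre line; the grasp point (between the pads) lies 19 mm behind it; z points along the fingers, y is the direction in which the jaws open and shut (so a half turn about z gives the same grasp; the last joint's range is limited). The gripper opens to 85 mm and grips with 20 to 120 N. Pads are 22 mm wide; open, the fingers measure 114 mm over their backs; the gripper's body (76 mm by 85 mm) begins 54 mm behind the grasp point. The pads swing forward as they close: fully open they stand 13 mm farther back than shut.
Start: joints at [-87.622, 21.807, 74.336, -0, 83.858, -12.336], TCP at [0.14, -0.532, 0.203] pointing down, gripper open.
Joint ranges: [-178.18, 178.18], [-50.72, 133.34], [12.68, 142.11], [-81.47, 261.47], [9.98, 163.14], [-165.26, 165.26]. Speed limits (degrees/s): [136.94, 136.94, 180, 180, 180, 180].

### API

Orientations are given as a 3x3 rotation matrix whose columns are the frame's x, y, z axes.
In Python, from rig import observe, get_image, calibration, close_job gives the robot as it stands.
- The arm moves only by the tool servo_tool, never from a script. Its argument "commands" is a list of rows, each an object with "delta_rot": the turn, a rotation vector about the world's x, y, z in units of 6 degrees (1.0 is 6 degrees), a list of three; "travel": the shift along the world's x, y, z in units of 30 mm (1.0 is 30 mm), a list of three; "fingers": the closure in counts, from 0 (fully open) to 255 (shut). A call has 1 to 8 rows; each row shifts and turns the pose as measured when the row begins; what a row does not reach is not made up. A row lasts 1/10 s, in which the tool goes at most 50 mm and 8.59 degrees, less where a joint would pass 70% of its speed; a pose out of reach is approached as far as the arm can. A call is refused whole if a number of a shift passes 1 or a number of a turn 1, either way. A call with a gripper value outside its range is refused whole. The fingers move at their own pace and stop on an object; "squeeze" is the grip in N (left out, the last holds). Time passes only in rows, so rows that do not move let the fingers close. It gives the time, the measured TCP pose, the force and the opening at its end, in the units of the state.
- observe(): the state, without advancing time (a new reading comes with each control period).
- get_image(name): name is "side" or "top" or "wrist"; returns the picture (384x512x3 uint8, red, green, blue); there is no depth.
- calibration(name): a dict with "camera_matrix" (3x3 intrinsics, pixels), "distortion" ([k1, k2, p1, p2, k3] as OpenCV has them; the pictures are not rectified), "position" and "rotation" of the camera in the world; the wrist camera has in their place "hand_eye" (4x4, takes a point from camera to tool coordinates, whose origin is the TCP and whose axes are the flange's). Camera axes: x right, y down, z forward; pixel columns grow to the right and rows downward; lengths in m; the calibration is good to about 2 mm. A picture is of the moment at which its call begins: read the wrist's pose just before it. calibration takes no time and is no camera call.
- close_job(): hands the job in, once; it reports no verdict.
The state is a dict: "time_s": time; "q": joint angles; "qvel": joint speeds; "joint_efforts": joint torques, N m; "position": TCP position; "tool_rot": TCP orientation; "ft_force": force on the tool from outside, world axes, zero at the start; "wrist_torque": the same for the moment, N m; "grip_width": finger opening in m.
Only numpy, scipy, OpenCV 4.12 (cv2) and the standard library are available. Lean on these libraries where they do the work, as an engineer would, in place of code of your own. Each camera call takes 0.05 s, during which the arm holds its last target.

### The job

The steel locking pin is jammed in the slot on the toolbox lid and keeps the lever from turning. Rock the pin from side to side, well over both ways along the slot, until it is loose, then pull it out and lay it down in the steel tray, lowering it rather than dropping it. Then turn the lever a quarter turn until it snaps fully over to open, and leave the scoop, the cup and the jar where they are.

Things in the scene. Friction and masses are not known exactly. Their poses are not given: they have to be found in the camera images.
- toolbox: Fixed grey steel toolbox, 160 (x) by 300 (y) by 130 mm tall, with a flat lid. Origin under its centre; z up, y along its length, x away from the robot (the toolbox axes). On the lid: the slot with the pin and, at its far side, the lock lever.
- lock (a point): Centre of the slot in the lid, at lid height (130 mm up); toolbox axes. 8 mm to +x and 10 mm to -y of the lid's middle. Slot 15 (x) by 42 (y) mm, its well 55 mm deep with a narrow pocket at the bottom for the pin's round foot, so the pin can lean only along y, about 0.2 rad either way (head about 22 mm).
- pin: Steel locking pin, 128 mm long, about 180 g, upright in the slot, foot 55 mm below the lid. Origin at its foot, z towards the head, x and y as the toolbox's at the start. From the foot up: shoulders 26 mm wide (y) up to 36 mm; neck 12 (x) by 14 (y) mm up to 100 mm; head. Two stiff cheeks close over the shoulders, so it cannot be pulled straight out until they are shoved aside.
- pin_head (a point): Centre of the pin's head, 114 mm from the foot. Head 24 (x) by 22 (y) by 28 mm; it stands 45 to 73 mm above the lid. Leaning the head 22 mm to +y, then 22 mm to -y (about 8 N of push each way) shoves the cheeks aside for good; the loose pin then leans a little and lifts out when held upright (60 mm clears the lid).
- pin_mid (a point): Middle of the pin, 64 mm from its foot.
- cheek_left (a joint): Slide of the brass cheek on the slot's +y side, just below the lid, m: about 0 = tight on the pin's neck, 0.010 = fully shoved aside towards +y. Stays where it is pushed (about 14 N). With 0.007 or more on both cheeks the pin comes out easily.
- cheek_right (a joint): The same for the cheek on the slot's -y side, growing towards -y.
- lever (a joint): Lock lever, rad: 0 = locked, pointing to the toolbox's -y from its pivot, along the slot; 1.57 = open, pointing to the toolbox's -x (to the robot). Turns clockwise seen from above about a vertical pivot 22 mm to +x and 70 mm to +y of lock. Snaps to either end from about half way; at most 4 N at the knob. The standing pin stops it at about 0.15 rad.
- lever_knob (a point): Top centre of the round black knob at the lever's tip: 18 mm in diameter, 100 mm from the pivot, 12 to 36 mm above the lid. The steel bar is 14 mm wide, 13 to 25 mm above the lid; the pivot hub 28 mm across, its top 28 mm above the lid.
- tray: Shallow open steel tray, fixed on the table left or right of the toolbox: 170 (x) by 220 (y) mm, 30 mm tall, walls 4 mm, floor about 4 mm thick. Origin under its centre; z up.
- scoop: The grey plastic scoop, about 200 mm long, lying on the table beside the toolbox (opposite the tray). A bystander.
- cup: The white ceramic espresso cup, 62 mm across, 56 mm tall, standing near the back. A bystander.
- jar: A glass jar, 60 mm across, 90 mm tall, standing near the back. A bystander.
Things that resemble listed ones, but are neither listed nor needed, are in the scene too. What is shaped like the pin but yellow is not meant.

How it is judged (in metres and radians):
On the way, in this order (a step that is already met when the one before it is completed fails the run):
1. the pin has been rocked to both sides: both cheeks are shoved aside by more than 3 mm (value of joint each of cheek_left, cheek_right above 0.003 m), for 0.1 s.
2. the pin is pulled clear of the lock (z of pin in the frame of lock above 0.003 m), for 0.1 s.
3. the pin lies in the tray (x of pin_mid in the frame of tray between -0.085 and 0.085 m and y of pin_mid in the frame of tray between -0.11 and 0.11 m and z of pin_mid in the frame of tray below 0.05 m and angle between pin's own z axis and vertical above 0.9 rad and linear speed of pin below 0.05 m/s), for 0.2 s.
4. after that, the lever is turned to open (value of joint lever above 1.4 rad), for 0.2 s.
At the end, for the whole second after the job is handed in: The pin lies at rest in the tray, let go (its middle within the tray's outline and less than 50 mm above the tray's underside, and the pin leaning at least 0.9 rad from upright), and the lever is open (more than 1.4 of 1.57 rad) (x of pin_mid in the frame of tray between -0.085 and 0.085 m and y of pin_mid in the frame of tray between -0.11 and 0.11 m and z of pin_mid in the frame of tray below 0.05 m and angle between pin's own z axis and vertical above 0.9 rad and linear speed of pin below 0.03 m/s and value of joint lever above 1.4 rad and contact force between the fingers and pin below 0.1 N); the robot touches nothing.
It fails at once if the pin is dropped or thrown into the tray (its foot falls faster than 0.9 m/s near or in the tray) (horizontal distance between pin and tray below 0.16 m and z of pin in the frame of tray below 0.1 m and linear speed of pin above 0.9 m/s).
It fails at once if the scoop, cup or jar is moved by more than 30 mm (distance of any of scoop, cup, jar from where it was at the start of the episode above 0.03 m).
It also fails if it takes over 67 s, if anything falls off the work surface, if the arm or the gripper's body presses on something with over 40 N, if the wrist force passes 120 N, or if a joint passes its speed limit or range.

## Working session

There is one attempt and no reset: what is moved stays moved. The work goes in short steps, Python scripts to look and compute and a tool call to move; the robot and the scene stay as the last step left them, time stands still between calls to the robot, and variables do not carry over. Pictures are saved under pics/ and viewed, and the job is handed in when it is done.

Besides the shell and the picture viewer there is one more tool, called after "Request:" as name([rows], argument=value, ...), one row to a line, values as JSON. servo_tool: Moves the arm, as the interface text tells. Its arguments: {"type":"object","properties":{"commands":{"type":"array","items":{"type":"object","properties":{"delta_rot":{"type":"array","items":{"type":"number"}},"travel":{"type":"array","items":{"type":"number"}},"fingers":{"type":"number"}}}},"squeeze":{"type":"number"}},"required":["commands"]}

```bash
mkdir -p pics; python3 - <<'E'
from rig import *
import cv2,numpy as np
s=observe();print(s)
for n in("top","side"):
    cv2.imwrite(f"pics/{n}0.png",get_image(n)[:,:,::-1]);print(n,calibration(n))
print(calibration("wrist"))
E
```

```text
{'time_s': 0.0, 'q': array([-8.76224833e+01,  2.18416181e+01,  7.43853062e+01,  5.19564205e-04,
        8.38574419e+01, -1.23348182e+01]), 'qvel': array([-0.06717976,  0.004702  , -0.03001133, -0.01003269,  0.01542668,
        0.10670033]), 'joint_efforts': array([ 1.52559609e-03, -4.48457980e+01, -2.31270540e+01, -1.38311771e-04,
        4.81003895e-03,  2.07348967e-05]), 'position': array([ 0.13967653, -0.53162522,  0.20280267]), 'tool_rot': array([[ 9.67213356e-01,  2.53965196e-01, -5.20749321e-05],
       [ 2.53964995e-01, -9.67212291e-01,  1.47157352e-03],
       [ 3.23360942e-04, -1.43655077e-03, -9.99998916e-01]]), 'ft_force': array([-0.32518034,  0.63011257,  0.37028722]), 'wrist_torque': array([-0.00091448, -0.03004169, -0.00643768]), 'grip_width': 0.08548904983905818}
top {'camera_matrix': array([[438.03510081,   0.        , 256.12797136],
       [  0.        , 438.03510081, 194.37978844],
       [  0.        ,   0.        ,   1.        ]]), 'distortion': array([0.03625536, 0.        , 0.        , 0.        , 0.        ]), 'position': array([ 0.34455251, -0.00325251,  1.273
[... 560 characters left out ...]
[-0.40341609, -0.55421256,  0.72808235],
       [-0.01442014, -0.79175441, -0.61066932]])}
{'camera_matrix': array([[292.72360334,   0.        , 261.86632886],
       [  0.        , 292.72360334, 187.40638576],
       [  0.        ,   0.        ,   1.        ]]), 'distortion': array([-0.0241781,  0.       ,  0.       ,  0.       ,  0.       ]), 'hand_eye': array([[-6.26213674e-04, -9.46823266e-01, -3.21753493e-01,
         8.17484559e-02],
       [ 9.99998882e-01, -1.02976406e-03,  1.08403361e-03,
        -2.49602373e-05],
       [-1.35771842e-03, -3.21752454e-01,  9.46822853e-01,
        -1.70173741e-01],
       [ 0.00000000e+00,  0.00000000e+00,  0.00000000e+00,
         1.00000000e+00]])}
```

View pics/top0.png

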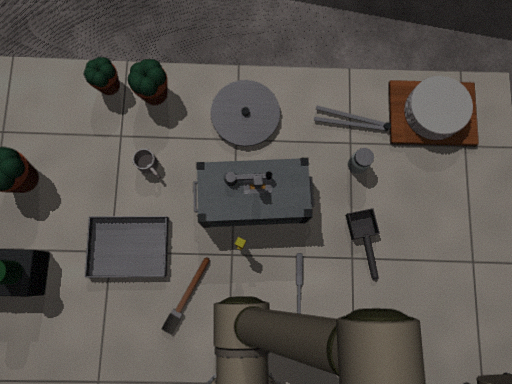

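View pics/side0.png

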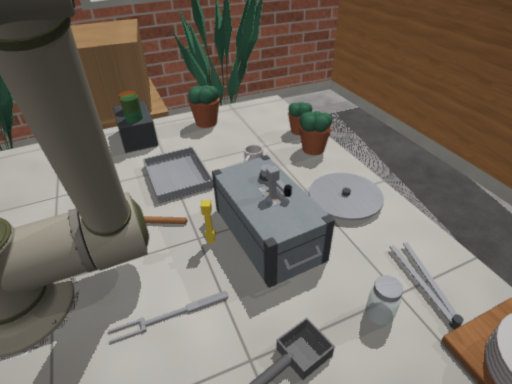

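Top view: toolbox near (253,190), tray at (128,248), cup at (147,162), jar at (362,160), scoop at (367,240). Two things are pin-shaped. One is yellow and stands on the table at (240,243), so it is the decoy. The other is grey and stands in the lid slot near (258,182), which fits the description. I'll enlarge both to confirm.

```bash
python3 - <<'E'
import cv2,numpy as np
a=cv2.imread("pics/top0.png")[140:260,180:330];b=cv2.imread("pics/side0.png")[140:290,190:340]
f=lambda x:cv2.convertScaleAbs(cv2.resize(x,None,fx=5,fy=5,interpolation=cv2.INTER_CUBIC),alpha=1.6,beta=15)
cv2.imwrite("pics/topc.png",f(a));cv2.imwrite("pics/sidec.png",cv2.resize(f(b),(600,600)))
E
```

```text
(no output)
```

View pics/topc.png

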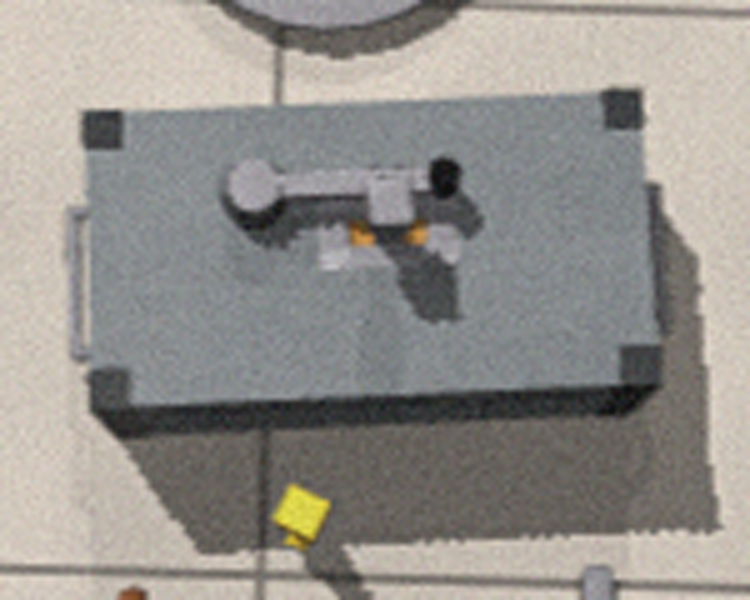

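View pics/sidec.png

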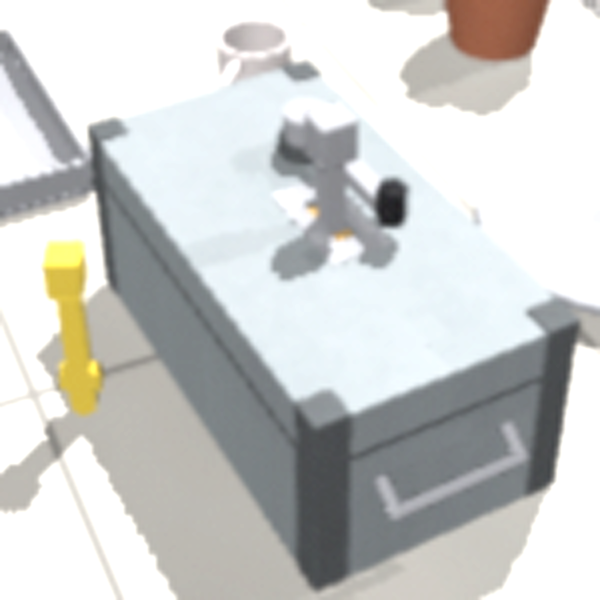

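The crop confirms it: the grey pin head is at crop (391,195) over the brass cheeks in the slot, and the yellow one stands on the table. Next I'll measure the corners with rays.

```bash
cat > h.py <<'E'
from rig import *
import cv2,numpy as np
def ray(n,px):
    c=calibration(n);u=cv2.undistortPoints(np.array([[px]],float),c["camera_matrix"],c["distortion"])[0,0]
    return c["position"],c["rotation"]@np.array([u[0],u[1],1])
def onz(n,px,z):
    p,d=ray(n,px);return p+d*(z-p[2])/d[2]
def proj(n,P):
    c=calibration(n);R=c["rotation"];t=-R.T@c["position"]
    return cv2.projectPoints(np.array(P,float).reshape(-1,3),cv2.Rodrigues(R.T)[0],t,c["camera_matrix"],c["distortion"])[0][:,0]
E
python3 - <<'E'
from h import *
C=lambda p:(p[0]/5+180-.4,p[1]/5+140-.4)
S=lambda p:(p[0]/4+190-.4,p[1]/4+140-.4)
L=[onz("top",C(p),.13) for p in [(83,112),(641,88),(660,384),(91,408)]]
print(np.round(L,4)); L=np.array(L)
c=L.mean(0); print("centre",c, [np.linalg.norm(L[i]-L[(i+1)%4]) for i in range(4)])
y=(L[0]-L[1]+L[3]-L[2]);y/=np.linalg.norm(y);yaw=np.arctan2(-y[0],y[1]);print("yaw",np.degrees(yaw))
R=np.array([[np.cos(yaw),-np.sin(yaw),0],[np.sin(yaw),np.cos(yaw),0],[0,0,1]])
lock=c+R@[.008,-.01,0];print("lock",lock)
for n,q in(("head top",[0,0,.073]),("pivot",[.022,.07,.028]),("knob",[.022,-.03,.036])):
    P=lock+R@q;print(n,P.round(4),"top crop",(proj("top",P)[0]+.4-[180,140])*5,"side crop",(proj("side",P)[0]+.4-[190,140])*4)
print("side lid corners",[((proj("side",p)[0]+.4-[190,140])*4).round() for p in L])
im=cv2.imread("pics/top0.png")[200:295,70:190]
cv2.imwrite("pics/tray.png",cv2.resize(im,None,fx=6,fy=6,interpolation=cv2.INTER_CUBIC)*1)
E
```

```text
[[ 0.6511  0.1468  0.13  ]
 [ 0.6737 -0.1539  0.13  ]
 [ 0.5122 -0.1645  0.13  ]
 [ 0.4911  0.1344  0.13  ]]
centre [ 0.58203349 -0.00931779  0.13      ] [np.float64(0.3015960616419633), np.float64(0.16187828418724012), np.float64(0.29961150098686506), np.float64(0.16055227635536323)]
yaw 4.167155238918178
lock [ 0.59073901 -0.01871002  0.13      ]
head top [ 0.5907 -0.0187  0.203 ] top crop [390.38072408 200.03066213] side crop [330.8104889  116.52260335]
pivot [0.6076 0.0527 0.158 ] top crop [252.87654688 183.89526063] side crop [305.58177156 111.72931298]
knob [ 0.6149 -0.047   0.166 ] top crop [444.52151267 172.30754317] side crop [391.18416346 187.05272904]
side lid corners [array([307.,  61.]), array([579., 322.]), array([312., 429.]), array([ 88., 127.])]
```

View pics/tray.png

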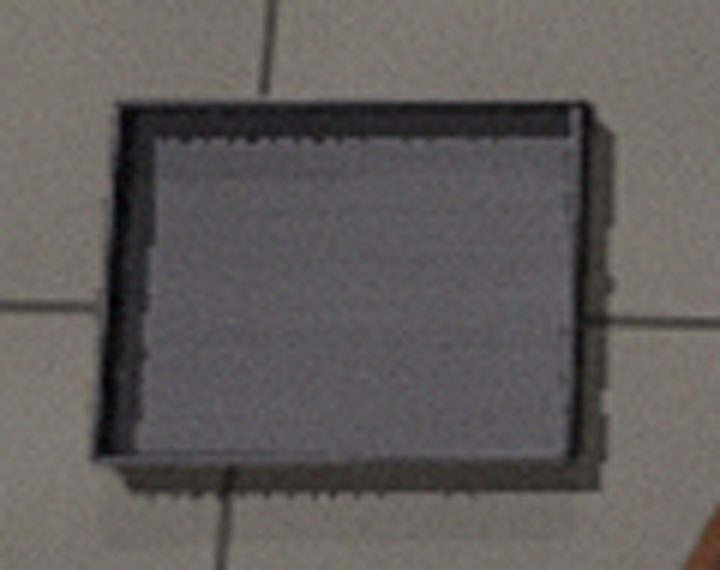

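Lid sizes come out at 0.300 x 0.161 m (given 0.300 x 0.160). Projecting the head and knob into the side view lands on them, so the lock pose agrees in both views. Now the tray, then I'll start moving.

```bash
python3 - <<'E'
from h import *
C=lambda p:(p[0]/6+70-.4,p[1]/6+200-.4)
L=np.array([onz("top",C(p),.03) for p in [(115,103),(590,103),(578,460),(93,460)]])
print(L.round(4),L.mean(0),[np.linalg.norm(L[i]-L[(i+1)%4]).round(4) for i in range(4)])
E
```

```text
[[0.5083 0.4543 0.03  ]
 [0.5143 0.2318 0.03  ]
 [0.3479 0.2264 0.03  ]
 [0.343  0.4475 0.03  ]] [0.42837543 0.34000067 0.03      ] [np.float64(0.2225), np.float64(0.1665), np.float64(0.2211), np.float64(0.1654)]
```

Request:
servo_tool([
  {"travel":[0.5,0.8,1],"delta_rot":[0,0,1],"fingers":0},
  {"travel":[0.8,0.9,1],"delta_rot":[0,0,1],"fingers":0},
  {"travel":[1,1,0.8],"delta_rot":[0,0,1],"fingers":0},
  {"travel":[1,1,0.3],"delta_rot":[0,0,1],"fingers":0},
  {"travel":[1,1,0],"delta_rot":[0,0,1],"fingers":0},
  {"travel":[1,1,0],"delta_rot":[0,0,1],"fingers":0},
  {"travel":[1,1,0],"delta_rot":[0,0,1],"fingers":0},
  {"travel":[1,1,0],"delta_rot":[0,0,1],"fingers":0},
])

```text
time_s: 0.9
position: [0.3615, -0.293, 0.2959]
tool_rot: [[0.438, 0.899, -0.006], [0.899, -0.438, 0.005], [0.001, -0.008, -1.0]]
ft_force: [0.6, -1.5, -0.4]
grip_width: 0.0853
```

Request:
servo_tool([
  {"travel":[0.9,1,0],"delta_rot":[0,0,0.7]},
  {"travel":[0.9,1,0],"delta_rot":[0,0,0.7]},
  {"travel":[0.9,1,0],"delta_rot":[0,0,0.7]},
  {"travel":[0.9,1,0],"delta_rot":[0,0,0.7]},
  {"travel":[0.9,1,0],"delta_rot":[0,0,0.7]},
  {"travel":[0.9,1,0],"delta_rot":[0,0,0.7]},
  {"travel":[0.8,1,0],"delta_rot":[0,0,0.5]},
  {"travel":[0.8,1,0],"delta_rot":[0,0,0.3]},
])

```text
validation failed for argument at $.co...
```

Request:
servo_tool([
  {"travel":[0.3,0.5,0]},
  {"travel":[0,0,0]},
])

```text
validation failed for argument at $.co...
```

```bash
python3 - <<'E'
from h import *
s=observe();print(s["position"],s["tool_rot"].round(4),s["ft_force"])
im=get_image("wrist");cv2.imwrite("pics/w1.png",im[:,:,::-1])
E
```

```text
[ 0.36153388 -0.29298539  0.29590611] [[ 0.4377  0.8991 -0.0062]
 [ 0.8991 -0.4377  0.0045]
 [ 0.0013 -0.0076 -1.    ]] [ 0.58016584 -1.51979381 -0.36236169]
```

View pics/w1.png

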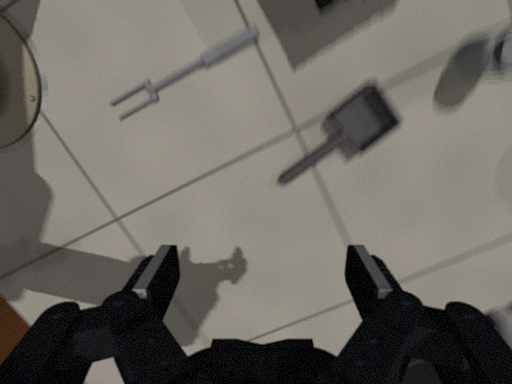

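Every row needs all three fields, so both moves were refused and the arm did not move. I'll resend them in full.

Request:
servo_tool([
  {"travel":[0.9,1,0],"delta_rot":[0,0,0.7],"fingers":0},
  {"travel":[0.9,1,0],"delta_rot":[0,0,0.7],"fingers":0},
  {"travel":[0.9,1,0],"delta_rot":[0,0,0.7],"fingers":0},
  {"travel":[0.9,1,0],"delta_rot":[0,0,0.7],"fingers":0},
  {"travel":[0.9,1,0],"delta_rot":[0,0,0.7],"fingers":0},
  {"travel":[0.9,1,0],"delta_rot":[0,0,0.7],"fingers":0},
  {"travel":[0.8,1,0],"delta_rot":[0,0,0.5],"fingers":0},
  {"travel":[0.8,1,0],"delta_rot":[0,0,0.3],"fingers":0},
])

```text
time_s: 1.75
position: [0.5802, -0.0387, 0.2937]
tool_rot: [[-0.1, 0.995, -0.012], [0.995, 0.1, 0.004], [0.005, -0.012, -1.0]]
ft_force: [-0.4, -0.3, 0.3]
grip_width: 0.0855
```

Request:
servo_tool([
  {"travel":[0.6,1,0],"delta_rot":[0,0,0],"fingers":0},
  {"travel":[0,0,0],"delta_rot":[0,0,0],"fingers":0},
])

```text
time_s: 1.95
position: [0.6003, -0.0038, 0.2917]
tool_rot: [[-0.105, 0.994, -0.015], [0.994, 0.105, 0.005], [0.007, -0.014, -1.0]]
ft_force: [-1.4, -0.3, -0.1]
grip_width: 0.0854
```

```bash
python3 - <<'E'
from h import *
s=observe();print(s["position"],s["tool_rot"].round(4),s["ft_force"])
im=get_image("wrist");cv2.imwrite("pics/w2.png",im[:,:,::-1])
c=calibration("wrist");H=c["hand_eye"];T=np.eye(4);T[:3,:3]=s["tool_rot"];T[:3,3]=s["position"]
W=np.linalg.inv(T@H)
a=np.radians(4.17);R=np.array([[np.cos(a),-np.sin(a),0],[np.sin(a),np.cos(a),0],[0,0,1]])
P=np.array([.5907,-.0187,.13])+np.array([[0,0,.073],[.022,-.03,.036],[.022,.07,.028]])@R.T
print(cv2.projectPoints(P,cv2.Rodrigues(W[:3,:3])[0],W[:3,3],c["camera_matrix"],c["distortion"])[0][:,0])
E
```

```text
[ 0.60034697 -0.00384988  0.2916823 ] [[-0.1051  0.9944 -0.0145]
 [ 0.9944  0.1052  0.0051]
 [ 0.0066 -0.0139 -0.9999]] [-1.39503865 -0.29606258 -0.08082929]
[[252.56021177 196.13628278]
 [273.48147445 210.8504374 ]
 [277.66352931 116.8880417 ]]
```

View pics/w2.png

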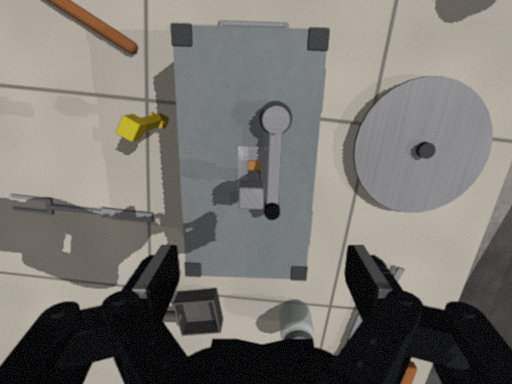

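The wrist view shows the grey head at (252,197), knob at (272,211) and hub at (276,118), all where my lock pose predicts. I'll centre and go down.

Request:
servo_tool([
  {"travel":[-0.32,-0.5,0],"delta_rot":[-0.05,-0.14,-0.31],"fingers":0},
  {"travel":[0,0,-0.3],"delta_rot":[0,0,0],"fingers":0},
  {"travel":[0,0,-1],"delta_rot":[0,0,0],"fingers":0},
])

```text
time_s: 2.3
position: [0.5903, -0.0226, 0.2542]
tool_rot: [[-0.07, 0.998, 0.006], [0.998, 0.07, -0.003], [-0.003, 0.005, -1.0]]
ft_force: [0.2, -0.5, 0.3]
grip_width: 0.0854
```

Request:
servo_tool([
  {"travel":[0.05,0.12,-0.9],"delta_rot":[0,0.06,0],"fingers":0},
  {"travel":[0,0,-0.9],"delta_rot":[0,0,0],"fingers":0},
  {"travel":[0,0,-0.7],"delta_rot":[0,0,0],"fingers":0},
  {"travel":[0,0,0],"delta_rot":[0,0,0],"fingers":0},
])

```text
time_s: 2.7
position: [0.5883, -0.021, 0.1715]
tool_rot: [[-0.067, 0.998, -0.01], [0.998, 0.067, -0.0], [0.0, -0.01, -1.0]]
ft_force: [-0.1, 0.5, -0.5]
grip_width: 0.0854
```

Request:
servo_tool([
  {"travel":[0.07,0.08,0.1],"delta_rot":[0,-0.09,0.02],"fingers":0},
  {"travel":[0,0,0],"delta_rot":[0,0,0],"fingers":120},
  {"travel":[0,0,0],"delta_rot":[0,0,0],"fingers":255},
  {"travel":[0,0,0],"delta_rot":[0,0,0],"fingers":255},
  {"travel":[0,0,0],"delta_rot":[0,0,0],"fingers":255},
  {"travel":[0,0,0],"delta_rot":[0,0,0],"fingers":255},
  {"travel":[0,0,0],"delta_rot":[0,0,0],"fingers":255},
  {"travel":[0,0,0],"delta_rot":[0,0,0],"fingers":255},
], squeeze=40)

```text
time_s: 3.5
position: [0.5919, -0.0195, 0.1793]
tool_rot: [[-0.068, 0.998, 0.007], [0.998, 0.068, -0.002], [-0.002, 0.007, -1.0]]
ft_force: [0.9, -0.3, -0.5]
grip_width: 0.0002
```

```bash
python3 - <<'E'
from h import *
s=observe();print(s["position"],s["ft_force"],s["grip_width"])
a=get_image("wrist")[:,:,::-1];b=get_image("side")[:,:,::-1]
cv2.imwrite("pics/ws3.png",np.hstack([cv2.resize(a,(400,300)),cv2.resize(b[100:325,190:490],(400,300))]))
E
```

```text
[ 0.59191228 -0.01954541  0.17929936] [ 0.90022152 -0.33510542 -0.52801119] 0.00024553657382912644
```

View pics/ws3.png

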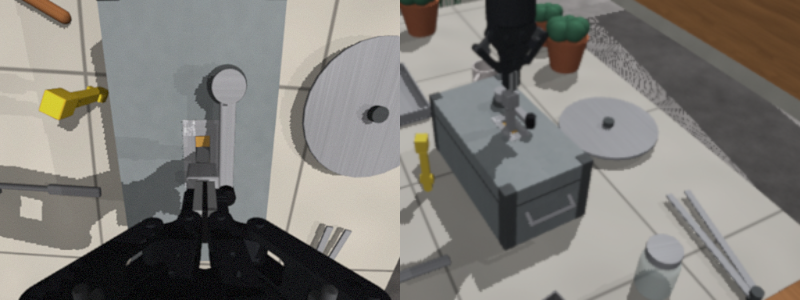

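The fingers shut to 0 mm, so they missed the head. I'll look closer.

```bash
python3 - <<'E'
from h import *
s=observe();P=s["position"];R=s["tool_rot"]
a=get_image("wrist")[:,:,::-1];b=get_image("side")[:,:,::-1];t=get_image("top")[:,:,::-1]
f=lambda im,r,c,h,w:cv2.convertScaleAbs(cv2.resize(im[r:r+h,c:c+w],(400,300),interpolation=cv2.INTER_CUBIC),alpha=1.5)
cv2.imwrite("pics/c4.png",np.vstack([np.hstack([f(a,140,180,150,200),f(b,135,230,75,100)]),np.hstack([f(t,150,210,75,100),f(b,110,190,150,200)])]))
T=np.array([P])
print("tcp side",proj("side",P),"top",proj("top",P),"tcp-.02",proj("side",P+[0,0,.02]))
c=calibration("wrist");W=np.linalg.inv(c["hand_eye"])
print(cv2.projectPoints(np.array([[0,0,0.]]),cv2.Rodrigues(W[:3,:3])[0],W[:3,3],c["camera_matrix"],c["distortion"])[0])
E
```

```text
tcp side [[272.89117259 177.55196518]] top [[257.82467739 181.23096076]] tcp-.02 [[272.94508274 170.18894098]]
[[[263.6728319  223.72152211]]]
```

View pics/c4.png

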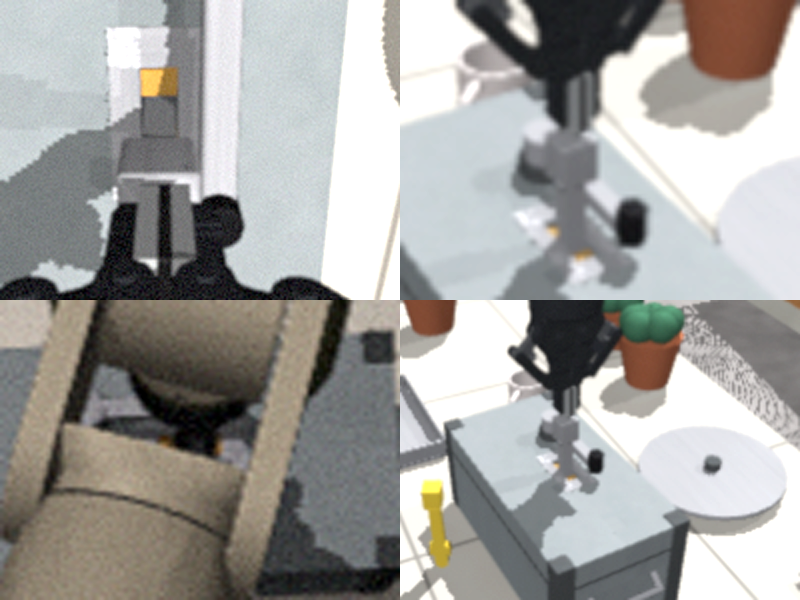

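```bash
python3 - <<'E'
from h import *
s=observe();print(s["time_s"],s["position"],s["ft_force"],s["joint_efforts"])
c=calibration("wrist");H=c["hand_eye"];W=np.linalg.inv(H)
pr=lambda Q:cv2.projectPoints(np.array(Q,float).reshape(-1,3),cv2.Rodrigues(W[:3,:3])[0],W[:3,3],c["camera_matrix"],c["distortion"])[0][:,0].round(1)
print("tips shut",pr([[0,0,0],[0,0,-.025],[.011,0,0],[-.011,0,0]]),"open",pr([[0,.0425,-.013],[0,-.0425,-.013],[.011,.0425,-.013],[.011,-.0425,-.013]]))
R=s["tool_rot"];P=s["position"]
a=np.radians(4.17);B=np.array([[np.cos(a),-np.sin(a),0],[np.sin(a),np.cos(a),0],[0,0,1]])
q=np.array([[x,y,z] for z in(.073,.045) for x in(-.012,.012) for y in(-.011,.011)])
X=np.array([.5907,-.0187,.13])+q@B.T
print("head corners wrist",pr((X-P)@R).tolist());print("side",proj("side",X).round(1).tolist())
E
```

```text
3.75 [ 0.59193318 -0.01956884  0.17925015] [-0.56669486 -0.3843152   0.31218714] [ 4.35873895e-03 -4.94250405e+01 -2.30375755e+01 -4.83325148e-04
 -2.00709456e-02 -2.70588203e-05]
tips shut [[263.7 223.7]
 [264.  243.3]
 [263.7 207.9]
 [263.6 238.9]] open [[334.5 233.1]
 [193.1 233.3]
 [336.1 216.4]
 [191.6 216.5]]
head corners wrist [[241.4, 257.9], [240.3, 223.4], [283.0, 257.5], [283.8, 223.0], [243.9, 234.7], [243.0, 204.1], [279.9, 234.4], [280.4, 203.8]]
side [[270.0, 172.7], [265.1, 167.8], [279.5, 169.7], [274.5, 164.9], [269.9, 183.1], [265.2, 178.1], [279.3, 180.0], [274.4, 175.1]]
```

The fingers closed on top of the head. In both views the tips sit about 25 mm behind the stated TCP: the wrist tip row is 232 against 208 expected, and in the side view the tips end at the head's top edge. I'll open, go down about 25 mm, and check the tips in the images before closing.

Request:
servo_tool([
  {"travel":[0,0,0.2],"delta_rot":[0,0,0],"fingers":0},
  {"travel":[0,0,0],"delta_rot":[0,0,0],"fingers":0},
  {"travel":[0,0,0],"delta_rot":[0,0,0],"fingers":0},
  {"travel":[0,0,0],"delta_rot":[0,0,0],"fingers":0},
  {"travel":[0,0,0],"delta_rot":[0,0,0],"fingers":0},
  {"travel":[-0.02,0.02,-0.6],"delta_rot":[0,0,0],"fingers":0},
  {"travel":[0,0,-0.4],"delta_rot":[0,0,0],"fingers":0},
  {"travel":[0,0,0],"delta_rot":[0,0,0],"fingers":0},
])

```text
time_s: 4.55
position: [0.5915, -0.019, 0.1551]
tool_rot: [[-0.068, 0.998, 0.008], [0.998, 0.068, -0.002], [-0.003, 0.008, -1.0]]
ft_force: [-0.0, -0.0, -0.0]
grip_width: 0.0853
```

```bash
cat > look.py <<'E'
from h import *
import sys
s=observe();print(s["time_s"],s["position"],s["tool_rot"].round(3).tolist(),s["ft_force"].round(1),s["grip_width"])
a=get_image("wrist")[:,:,::-1];b=get_image("side")[:,:,::-1]
f=lambda im,r,c,h,w:cv2.convertScaleAbs(cv2.resize(im[r:r+h,c:c+w],(400,300),interpolation=cv2.INTER_CUBIC),alpha=1.4)
cv2.imwrite(sys.argv[1],np.hstack([f(a,84,112,225,300),f(b,120,215,90,120)]))
E
python3 look.py pics/c5.png
```

```text
4.55 [ 0.59149309 -0.01899544  0.15510765] [[-0.068, 0.998, 0.008], [0.998, 0.068, -0.002], [-0.003, 0.008, -1.0]] [-0. -0. -0.] 0.0852768558455085
```

View pics/c5.png

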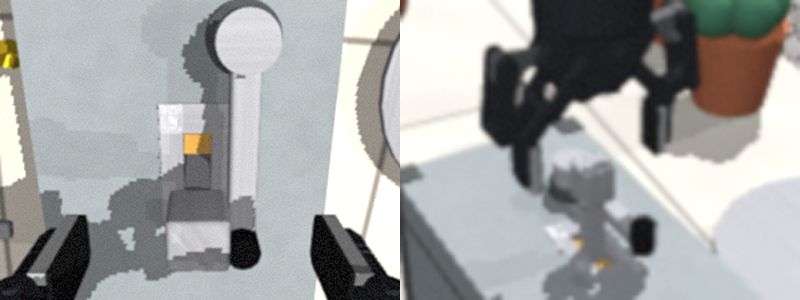

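Side view: the open tips sit at crop (530,185) and (655,155), about 8 mm below the head's top at (582,160). The wrist view has the head centred between the pads (199 against 200). I'll go 6 mm lower and close.

Request:
servo_tool([
  {"travel":[-0.03,0,-0.2],"delta_rot":[0,-0.05,0],"fingers":0},
  {"travel":[0,0,0],"delta_rot":[0,0,0],"fingers":120},
  {"travel":[0,0,0],"delta_rot":[0,0,0],"fingers":255},
  {"travel":[0,0,0],"delta_rot":[0,0,0],"fingers":255},
  {"travel":[0,0,0],"delta_rot":[0,0,0],"fingers":255},
  {"travel":[0,0,0],"delta_rot":[0,0,0],"fingers":255},
  {"travel":[0,0,0],"delta_rot":[0,0,0],"fingers":255},
], squeeze=50)

```text
time_s: 5.35
position: [0.5922, -0.0194, 0.1523]
tool_rot: [[-0.068, 0.997, 0.02], [0.998, 0.068, -0.003], [-0.005, 0.02, -1.0]]
ft_force: [0.6, 0.5, -0.9]
grip_width: 0.0234
```

```bash
python3 look.py pics/c6.png
```

```text
5.35 [ 0.59218419 -0.01938268  0.15232118] [[-0.068, 0.997, 0.02], [0.998, 0.068, -0.003], [-0.005, 0.02, -1.0]] [ 0.6  0.5 -0.9] 0.023412616670505267
```

View pics/c6.png

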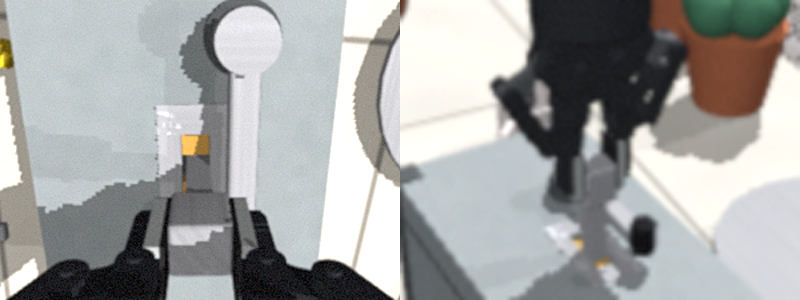

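The head is held at 23.4 mm wide. Now I'll rock it to +y, tilting the hand about the foot.

Request:
servo_tool([
  {"travel":[-0.01,0.12,0],"delta_rot":[-0.42,-0.03,0],"fingers":255},
  {"travel":[-0.01,0.12,0],"delta_rot":[-0.42,-0.03,0],"fingers":255},
  {"travel":[-0.01,0.12,0],"delta_rot":[-0.42,-0.03,0],"fingers":255},
  {"travel":[-0.01,0.12,0],"delta_rot":[-0.42,-0.03,0],"fingers":255},
], squeeze=70)

```text
time_s: 5.85
position: [0.5915, -0.0088, 0.1526]
tool_rot: [[-0.062, 0.997, 0.033], [0.98, 0.068, -0.188], [-0.19, 0.021, -0.982]]
ft_force: [0.2, -3.2, -1.1]
grip_width: 0.0225
```

Request:
servo_tool([
  {"travel":[-0.01,0.2,0],"delta_rot":[-0.1,-0.1,0],"fingers":255},
  {"travel":[-0.01,0.2,0],"delta_rot":[-0.1,-0.1,0],"fingers":255},
  {"travel":[-0.01,0.2,0],"delta_rot":[0,0,0],"fingers":255},
  {"travel":[-0.01,0.2,0],"delta_rot":[0,0,0],"fingers":255},
])

```text
time_s: 6.25
position: [0.5891, 0.0063, 0.1513]
tool_rot: [[-0.057, 0.997, 0.048], [0.971, 0.067, -0.23], [-0.233, 0.033, -0.972]]
ft_force: [5.1, -26.3, -9.3]
grip_width: 0.0225
```

```bash
python3 look.py pics/c7.png
```

```text
6.25 [0.5890555  0.00633908 0.15134653] [[-0.057, 0.997, 0.048], [0.971, 0.067, -0.23], [-0.233, 0.033, -0.972]] [  5.1 -26.3  -9.3] 0.022498973238313246
```

View pics/c7.png

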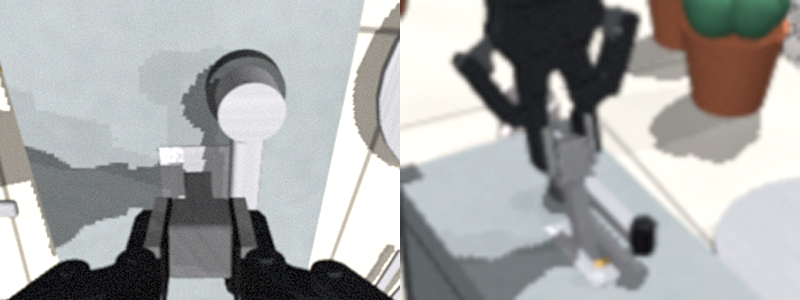

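It is leaning fully to +y (tilt 13°, 26 N against the stop). Now to -y.

Request:
servo_tool([
  {"travel":[0.01,-0.2,0],"delta_rot":[0.3,0.05,0],"fingers":255},
  {"travel":[0.01,-0.15,0],"delta_rot":[0.5,0.05,0],"fingers":255},
  {"travel":[0.01,-0.15,0],"delta_rot":[0.5,0.05,0],"fingers":255},
  {"travel":[0.01,-0.15,0],"delta_rot":[0.5,0.05,0],"fingers":255},
  {"travel":[0.01,-0.15,0],"delta_rot":[0.5,0.05,0],"fingers":255},
  {"travel":[0.01,-0.15,0],"delta_rot":[0.5,0.05,0],"fingers":255},
  {"travel":[0.01,-0.15,0],"delta_rot":[0.4,0.05,0],"fingers":255},
])

```text
time_s: 7.05
position: [0.591, -0.0188, 0.1534]
tool_rot: [[-0.064, 0.998, 0.014], [0.989, 0.062, 0.133], [0.131, 0.022, -0.991]]
ft_force: [-1.6, 12.1, 2.0]
grip_width: 0.0228
```

Request:
servo_tool([
  {"travel":[0.01,-0.2,0],"delta_rot":[0.3,0.03,0],"fingers":255},
  {"travel":[0.01,-0.2,0],"delta_rot":[0.3,0.03,0],"fingers":255},
  {"travel":[0.01,-0.2,0],"delta_rot":[0.2,0.03,0],"fingers":255},
  {"travel":[0.01,-0.2,0],"delta_rot":[0,0.03,0],"fingers":255},
  {"travel":[0.01,-0.2,0],"delta_rot":[0,0,0],"fingers":255},
])

```text
time_s: 7.55
position: [0.5913, -0.0345, 0.1541]
tool_rot: [[-0.067, 0.998, -0.002], [0.965, 0.065, 0.254], [0.253, 0.015, -0.967]]
ft_force: [1.0, 12.7, -1.5]
grip_width: 0.0229
```

```bash
python3 look.py pics/c8.png
```

```text
7.55 [ 0.59125405 -0.03451461  0.15409409] [[-0.067, 0.998, -0.002], [0.965, 0.065, 0.254], [0.253, 0.015, -0.967]] [ 1.  12.7 -1.5] 0.022877633038134695
```

View pics/c8.png

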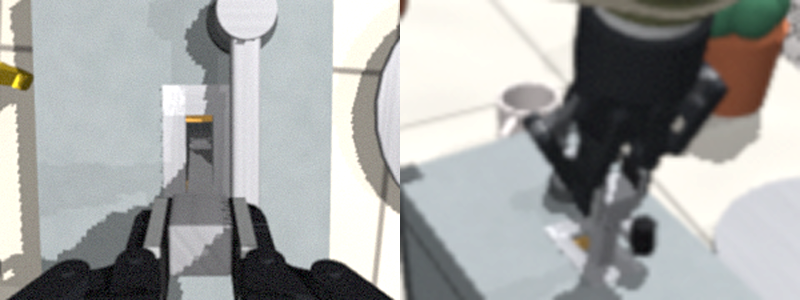

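The left (brass) cheek has clearly moved back towards the slot's +y end, at wrist crop (200,118). I'll push a bit further to -y until it stops.

Request:
servo_tool([
  {"travel":[0.01,-0.25,0],"delta_rot":[-0.1,0,0],"fingers":255},
  {"travel":[0.01,-0.25,0],"delta_rot":[0,0,0],"fingers":255},
  {"travel":[0.01,-0.25,0],"delta_rot":[0,0,0],"fingers":255},
])

```text
time_s: 7.95
position: [0.5914, -0.0449, 0.1529]
tool_rot: [[-0.072, 0.997, -0.006], [0.961, 0.071, 0.268], [0.268, 0.014, -0.963]]
ft_force: [4.0, 28.8, -4.5]
grip_width: 0.0223
```

28.8 N against the stop, and the swing is symmetric (+25 / -26 mm). Back to upright.

Request:
servo_tool([
  {"travel":[0,0.25,0],"delta_rot":[-0.5,0,0],"fingers":255},
  {"travel":[0,0.15,0],"delta_rot":[-0.5,0,0],"fingers":255},
  {"travel":[0,0.15,0],"delta_rot":[-0.5,0,0],"fingers":255},
  {"travel":[0,0.15,0],"delta_rot":[-0.5,0,0],"fingers":255},
  {"travel":[0,0.15,0],"delta_rot":[-0.4,0,0],"fingers":255},
  {"travel":[0,0,0],"delta_rot":[0,0,0],"fingers":255},
])

```text
time_s: 8.55
position: [0.592, -0.0231, 0.1542]
tool_rot: [[-0.072, 0.997, -0.002], [0.997, 0.072, 0.003], [0.003, -0.002, -1.0]]
ft_force: [0.3, -3.5, -2.4]
grip_width: 0.0228
```

```bash
python3 look.py pics/c9.png
```

```text
8.55 [ 0.59197071 -0.02309906  0.15416553] [[-0.072, 0.997, -0.002], [0.997, 0.072, 0.003], [0.003, -0.002, -1.0]] [ 0.3 -3.5 -2.4] 0.02280442396985389
```

View pics/c9.png

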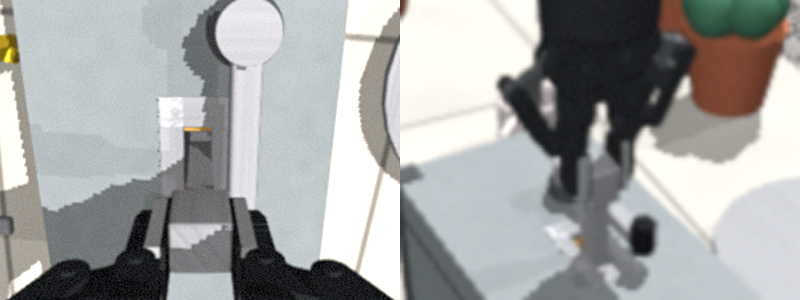

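Upright again with a gap on the cheek side. I'll nudge +y, then lift gently and watch the force.

Request:
servo_tool([
  {"travel":[0,0.12,0],"delta_rot":[0,0,0],"fingers":255},
  {"travel":[0,0,0.2],"delta_rot":[0,0,0],"fingers":255},
  {"travel":[0,0,0.2],"delta_rot":[0,0,0],"fingers":255},
  {"travel":[0,0,0.2],"delta_rot":[0,0,0],"fingers":255},
  {"travel":[0,0,0.2],"delta_rot":[0,0,0],"fingers":255},
])

```text
time_s: 9.15
position: [0.5917, -0.0214, 0.1786]
tool_rot: [[-0.067, 0.998, -0.005], [0.998, 0.067, 0.01], [0.011, -0.004, -1.0]]
ft_force: [-0.9, -0.2, -0.9]
grip_width: 0.0226
```

Request:
servo_tool([
  {"travel":[0,0,0.4],"delta_rot":[0,0,0],"fingers":255},
  {"travel":[0,0,0.4],"delta_rot":[0,0,0],"fingers":255},
  {"travel":[0,0,0.6],"delta_rot":[0,0,0],"fingers":255},
  {"travel":[0,0,0.6],"delta_rot":[0,0,0],"fingers":255},
  {"travel":[0,0,0.6],"delta_rot":[0,0,0],"fingers":255},
  {"travel":[0,0,0.6],"delta_rot":[0,0,0],"fingers":255},
])

```text
time_s: 9.75
position: [0.5906, -0.0198, 0.2791]
tool_rot: [[-0.068, 0.998, -0.007], [0.998, 0.068, 0.015], [0.016, -0.006, -1.0]]
ft_force: [0.1, 0.2, -0.8]
grip_width: 0.0223
```

```bash
python3 look.py pics/c10.png
```

```text
9.75 [ 0.59064509 -0.01975161  0.27910024] [[-0.068, 0.998, -0.007], [0.998, 0.068, 0.015], [0.016, -0.006, -1.0]] [ 0.1  0.2 -0.8] 0.022298782037994194
```

View pics/c10.png

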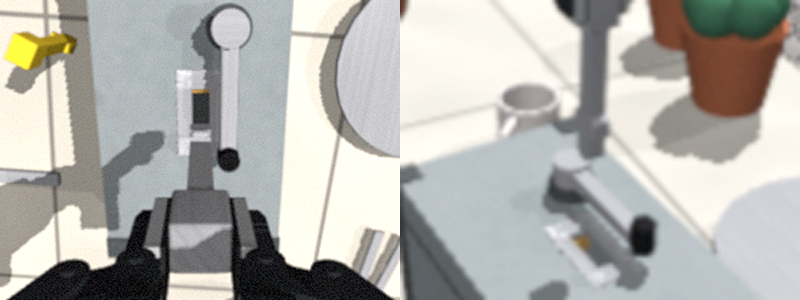

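The pin is out: wrist view shows the empty slot at crop (197,110), and side view shows the pin hanging at (592,80). Now to the tray, yawing so that the later tilt points the foot outward.

Request:
servo_tool([
  {"travel":[-0.2,0.5,0],"delta_rot":[0,0,-0.5],"fingers":255},
  {"travel":[-0.4,0.9,0],"delta_rot":[0,0,-0.7],"fingers":255},
  {"travel":[-0.45,1,0],"delta_rot":[0,0,-0.7],"fingers":255},
  {"travel":[-0.45,1,0],"delta_rot":[0,0,-0.7],"fingers":255},
  {"travel":[-0.45,1,0],"delta_rot":[0,0,-0.7],"fingers":255},
  {"travel":[-0.45,1,0],"delta_rot":[0,0,-0.7],"fingers":255},
  {"travel":[-0.45,1,0],"delta_rot":[0,0,-0.7],"fingers":255},
  {"travel":[-0.45,1,0],"delta_rot":[0,0,-0.7],"fingers":255},
])

```text
time_s: 10.65
position: [0.487, 0.2068, 0.2726]
tool_rot: [[0.501, 0.865, -0.003], [0.865, -0.501, 0.018], [0.014, -0.012, -1.0]]
ft_force: [0.1, 0.1, -2.1]
grip_width: 0.0226
```

Request:
servo_tool([
  {"travel":[-0.5,1,0],"delta_rot":[0,0,-0.7],"fingers":255},
  {"travel":[-0.5,1,0],"delta_rot":[0,0,-0.7],"fingers":255},
  {"travel":[-0.5,0.9,0],"delta_rot":[0,0,-0.5],"fingers":255},
  {"travel":[-0.3,0.4,0],"delta_rot":[0,0,-0.3],"fingers":255},
  {"travel":[0,0,0],"delta_rot":[0,0,0],"fingers":255},
])

```text
time_s: 11.15
position: [0.4262, 0.3128, 0.2681]
tool_rot: [[0.691, 0.723, -0.006], [0.723, -0.69, 0.019], [0.01, -0.018, -1.0]]
ft_force: [0.1, 0.1, -2.1]
grip_width: 0.0223
```

Request:
servo_tool([
  {"travel":[0,0.1,-0.2],"delta_rot":[0.5,-0.5,0],"fingers":255},
  {"travel":[0,0.1,-0.2],"delta_rot":[0.6,-0.6,0],"fingers":255},
  {"travel":[0,0.1,-0.3],"delta_rot":[0.65,-0.65,0],"fingers":255},
  {"travel":[0,0.1,-0.3],"delta_rot":[0.65,-0.65,0],"fingers":255},
  {"travel":[0,0.1,-0.3],"delta_rot":[0.65,-0.65,0],"fingers":255},
  {"travel":[0,0.1,-0.3],"delta_rot":[0.65,-0.65,0],"fingers":255},
  {"travel":[0,0.1,-0.3],"delta_rot":[0.65,-0.65,0],"fingers":255},
  {"travel":[0,0,0],"delta_rot":[0.5,-0.5,0],"fingers":255},
])

```text
time_s: 11.95
position: [0.4278, 0.329, 0.205]
tool_rot: [[0.501, 0.723, 0.475], [0.535, -0.69, 0.487], [0.68, 0.011, -0.733]]
ft_force: [-0.8, -0.2, -0.5]
grip_width: 0.0223
```

```bash
sed -e 's/f(b,120,215,90,120)/f(b,60,120,180,240)/' look.py > look2.py; python3 look2.py pics/c11.png; python3 -c "
from rig import *;print(observe()['q'].round(1))"
```

```text
11.95 [0.42776929 0.32900897 0.20502822] [[0.501, 0.723, 0.475], [0.535, -0.69, 0.487], [0.68, 0.011, -0.733]] [-0.8 -0.2 -0.5] 0.022333159736452637
[ 13.4   6.5 110.1  42.2  32.8  26.9]
```

View pics/c11.png

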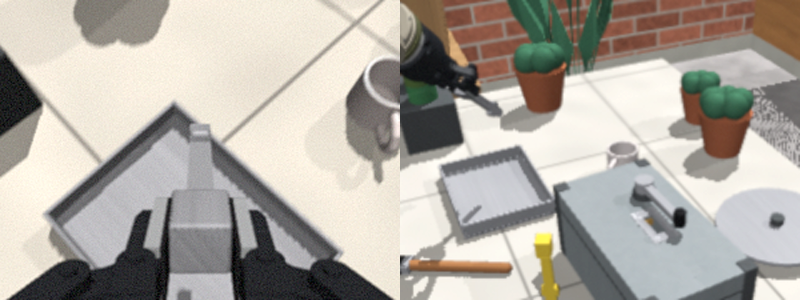

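Wrist view: the pin is held at 45° with its foot at crop (200,130), pointing at the tray's far-left corner. Lowering.

Request:
servo_tool([
  {"travel":[0,0.05,-0.7],"delta_rot":[0.1,-0.1,0],"fingers":255},
  {"travel":[0,0.05,-0.7],"delta_rot":[0.1,-0.1,0],"fingers":255},
  {"travel":[0,0.05,-0.7],"delta_rot":[0.1,-0.1,0],"fingers":255},
  {"travel":[0,0,-0.6],"delta_rot":[0.1,-0.1,0],"fingers":255},
  {"travel":[0,0,-0.5],"delta_rot":[0.1,-0.1,0],"fingers":255},
  {"travel":[0,0,-0.3],"delta_rot":[0,0,0],"fingers":255},
])

```text
time_s: 12.65
position: [0.4334, 0.3347, 0.1028]
tool_rot: [[0.459, 0.726, 0.512], [0.501, -0.688, 0.526], [0.734, 0.015, -0.679]]
ft_force: [-0.5, 0.3, -0.8]
grip_width: 0.0227
```

```bash
python3 look2.py pics/c12.png; python3 -c "
from rig import *;s=observe();print(s['q'].round(1),s['position']+.078*s['tool_rot'][:,2])"
```

```text
12.65 [0.43343476 0.3347064  0.10279551] [[0.459, 0.726, 0.512], [0.501, -0.688, 0.526], [0.734, 0.015, -0.679]] [-0.5  0.3 -0.8] 0.022688517376691177
[ 12.6  19.9 121.5  97.9  23.9 -33.8] [0.47336433 0.37574111 0.0498702 ]
```

View pics/c12.png

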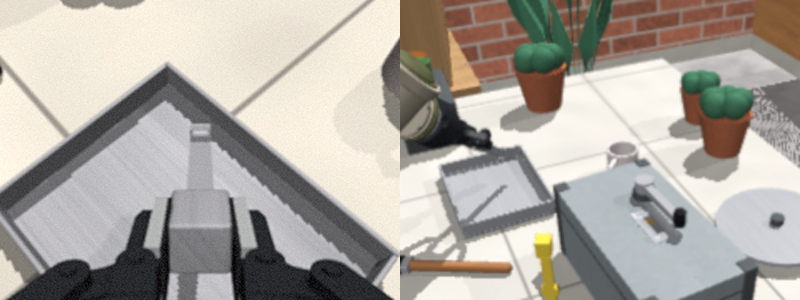

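Request:
servo_tool([
  {"travel":[-0.05,0,-0.35],"delta_rot":[0,0,0],"fingers":255},
  {"travel":[-0.05,0,-0.35],"delta_rot":[0,0,0],"fingers":255},
  {"travel":[-0.05,0,-0.25],"delta_rot":[0,0,0],"fingers":255},
  {"travel":[0,0,-0.15],"delta_rot":[0,0,0],"fingers":255},
])

```text
time_s: 13.15
position: [0.4329, 0.3376, 0.0735]
tool_rot: [[0.451, 0.73, 0.514], [0.5, -0.683, 0.532], [0.739, 0.016, -0.673]]
ft_force: [0.1, -0.1, -1.0]
grip_width: 0.0226
```

```bash
python3 look2.py pics/c13.png; python3 -c "
from rig import *;s=observe();print(s['q'].round(1),s['position']+.078*s['tool_rot'][:,2])"
```

```text
13.15 [0.43291484 0.33762121 0.07349875] [[0.451, 0.73, 0.514], [0.5, -0.683, 0.532], [0.739, 0.016, -0.673]] [ 0.1 -0.1 -1. ] 0.02264154264711442
[ 12.8  24.7 123.7 113.2  26.1 -50.5] [0.47304508 0.3789614  0.02089397]
```

View pics/c13.png

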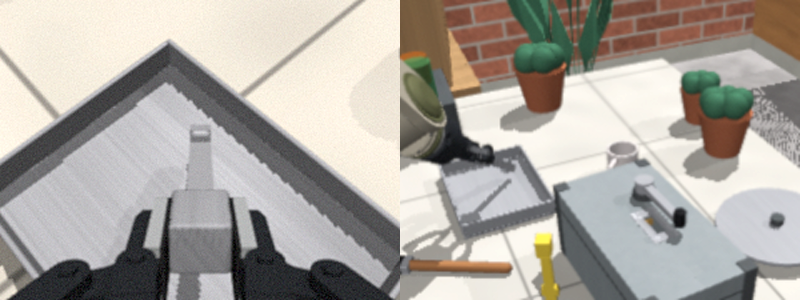

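Request:
servo_tool([
  {"travel":[0,0,-0.25],"delta_rot":[0,0,0],"fingers":255},
  {"travel":[0,0,-0.25],"delta_rot":[0,0,0],"fingers":255},
  {"travel":[-0.05,-0.05,-0.25],"delta_rot":[0,0,0],"fingers":255},
  {"travel":[-0.05,-0.05,-0.25],"delta_rot":[0,0,0],"fingers":255},
], squeeze=20)

```text
time_s: 13.65
position: [0.4332, 0.3375, 0.0498]
tool_rot: [[0.441, 0.732, 0.519], [0.494, -0.681, 0.541], [0.749, 0.018, -0.662]]
ft_force: [-11.7, -9.2, 18.4]
grip_width: 0.0227
```

```bash
python3 look2.py pics/c14.png; python3 -c "
from rig import *;s=observe();print(s['q'].round(1),s['position']+.078*s['tool_rot'][:,2])"
```

```text
13.65 [0.43323996 0.33753943 0.04975657] [[0.441, 0.732, 0.519], [0.494, -0.681, 0.541], [0.749, 0.018, -0.662]] [-11.7  -9.2  18.4] 0.022710635211629533
[ 12.4  29.1 125.5 123.7  30.1 -62.9] [ 0.47401088  0.37985067 -0.00255015]
```

View pics/c14.png

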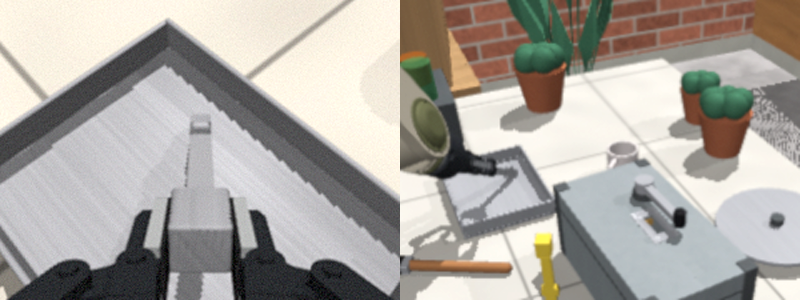

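The foot is on the floor (18 N up, 15 N of friction). I'll retreat towards the robot so that the friction lays the pin down, lowering gently as I go.

Request:
servo_tool([
  {"travel":[-0.2,-0.2,0],"delta_rot":[0,0,0],"fingers":255},
  {"travel":[-0.2,-0.2,-0.05],"delta_rot":[0,0,0],"fingers":255},
  {"travel":[-0.2,-0.2,-0.15],"delta_rot":[0,0,0],"fingers":255},
])

```text
time_s: 14.05
position: [0.4177, 0.3213, 0.0473]
tool_rot: [[0.433, 0.736, 0.521], [0.491, -0.677, 0.548], [0.756, 0.019, -0.654]]
ft_force: [3.1, 2.3, 2.2]
grip_width: 0.0227
```

```bash
python3 look2.py pics/c15.png; python3 -c "
from rig import *;s=observe();print(s['q'].round(1),s['position']+.078*s['tool_rot'][:,2])"
```

```text
14.05 [0.41770036 0.32132267 0.04729062] [[0.433, 0.736, 0.521], [0.491, -0.677, 0.548], [0.756, 0.019, -0.654]] [3.1 2.3 2.2] 0.022664156268527337
[  9.6  29.3 129.7 126.2  34.1 -68.9] [ 0.45762227  0.36345747 -0.0042892 ]
```

View pics/c15.png

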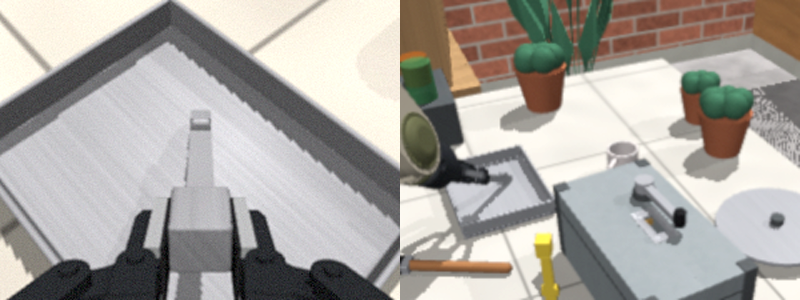

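Request:
servo_tool([
  {"travel":[-0.12,-0.12,-0.25],"delta_rot":[0,0,0],"fingers":255},
  {"travel":[-0.12,-0.12,-0.25],"delta_rot":[0,0,0],"fingers":255},
  {"travel":[-0.12,-0.12,-0.25],"delta_rot":[0,0,0],"fingers":255},
])

```text
time_s: 14.45
position: [0.4102, 0.3124, 0.0309]
tool_rot: [[0.421, 0.736, 0.53], [0.482, -0.677, 0.557], [0.768, 0.021, -0.64]]
ft_force: [2.3, 1.5, 3.6]
grip_width: 0.0223
```

```bash
python3 look2.py pics/c16.png; python3 -c "
from rig import *;s=observe();print(s['q'].round(1),s['position']+.078*s['tool_rot'][:,2])"
```

```text
14.45 [0.41019478 0.31236288 0.03086807] [[0.421, 0.736, 0.53], [0.482, -0.677, 0.557], [0.768, 0.021, -0.64]] [2.3 1.5 3.6] 0.022295220318013127
[  7.7  33.5 133.2 132.1  40.2 -78.5] [ 0.45068279  0.35512249 -0.02047363]
```

View pics/c16.png

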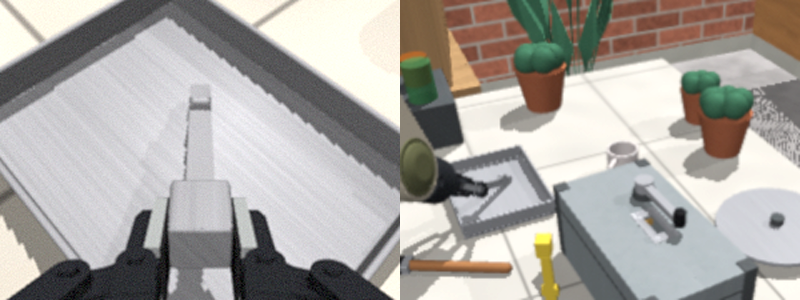

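Request:
servo_tool([
  {"travel":[-0.05,-0.05,-0.25],"delta_rot":[0,0,0],"fingers":255},
  {"travel":[-0.05,-0.05,-0.25],"delta_rot":[0,0,0],"fingers":255},
  {"travel":[-0.05,-0.05,-0.2],"delta_rot":[0,0,0],"fingers":255},
])

```text
time_s: 14.85
position: [0.4057, 0.3082, 0.0123]
tool_rot: [[0.421, 0.735, 0.531], [0.478, -0.677, 0.559], [0.771, 0.019, -0.636]]
ft_force: [-2.7, -6.8, 10.7]
grip_width: 0.0224
```

```bash
python3 look2.py pics/c17.png; python3 -c "
from rig import *;s=observe();print(s['q'].round(1),s['position']+.078*s['tool_rot'][:,2])"
```

```text
14.85 [0.4056622  0.30824096 0.01229876] [[0.421, 0.735, 0.531], [0.478, -0.677, 0.559], [0.771, 0.019, -0.636]] [-2.7 -6.8 10.7] 0.022416913962200722
[  6.8  37.8 135.2 136.   45.2 -85. ] [ 0.44691311  0.35171342 -0.03780323]
```

View pics/c17.png

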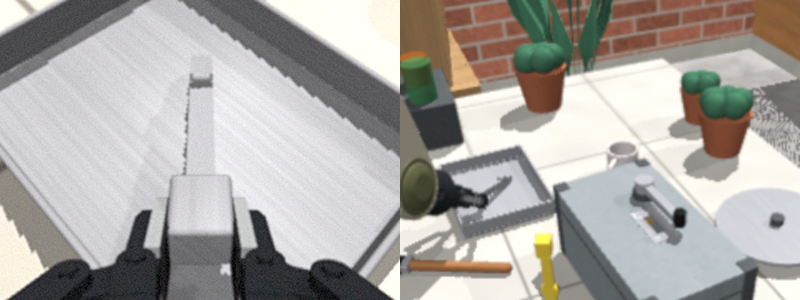

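The pin now lies about 79° over, with the head centre at about 35 mm. A little lower, then open slowly.

Request:
servo_tool([
  {"travel":[-0.03,-0.03,-0.2],"delta_rot":[0,0,0],"fingers":255},
  {"travel":[-0.03,-0.03,-0.15],"delta_rot":[0,0,0],"fingers":255},
])

```text
time_s: 15.15
position: [0.4041, 0.3069, 0.0039]
tool_rot: [[0.42, 0.735, 0.533], [0.474, -0.678, 0.561], [0.774, 0.017, -0.633]]
ft_force: [-2.8, -6.7, 10.2]
grip_width: 0.0224
```

Request:
servo_tool([
  {"travel":[0,0,0],"delta_rot":[0,0,0],"fingers":160},
  {"travel":[0,0,0],"delta_rot":[0,0,0],"fingers":145},
  {"travel":[0,0,0],"delta_rot":[0,0,0],"fingers":135},
  {"travel":[0,0,0],"delta_rot":[0,0,0],"fingers":135},
])

```text
time_s: 15.55
position: [0.4036, 0.3074, 0.0042]
tool_rot: [[0.421, 0.736, 0.53], [0.475, -0.677, 0.563], [0.773, 0.014, -0.635]]
ft_force: [-0.6, 0.5, -0.5]
grip_width: 0.0404
```

```bash
python3 look2.py pics/c18.png
```

```text
15.55 [0.4036153  0.30738972 0.00424912] [[0.421, 0.736, 0.53], [0.475, -0.677, 0.563], [0.773, 0.014, -0.635]] [-0.6  0.5 -0.5] 0.04041022202963915
```

View pics/c18.png

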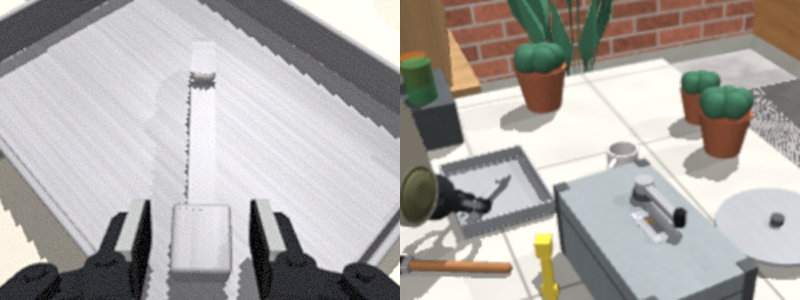

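The pin lies flat in the tray, free between the open pads (head at wrist crop (202,238)). I'll raise clear and untilt.

Request:
servo_tool([
  {"travel":[0,0,0.4],"delta_rot":[0,0,0],"fingers":135},
  {"travel":[0,0,0.7],"delta_rot":[0,0,0],"fingers":135},
  {"travel":[0,0,1],"delta_rot":[0,0,0],"fingers":135},
  {"travel":[0,0,1],"delta_rot":[-0.2,0.2,0],"fingers":135},
  {"travel":[0,0,1],"delta_rot":[-0.5,0.5,0],"fingers":135},
  {"travel":[0,0,1],"delta_rot":[-0.6,0.6,0],"fingers":135},
  {"travel":[0,0,0.8],"delta_rot":[-0.6,0.6,0],"fingers":135},
  {"travel":[0,0,0.5],"delta_rot":[-0.6,0.6,0],"fingers":135},
])

```text
time_s: 16.45
position: [0.3918, 0.3235, 0.1237]
tool_rot: [[0.503, 0.768, 0.396], [0.549, -0.638, 0.539], [0.667, -0.054, -0.743]]
ft_force: [0.2, 0.9, -0.0]
grip_width: 0.0399
```

```bash
python3 look2.py pics/c19.png; python3 -c "
from rig import *;print(observe()['q'].round(1))"
```

```text
16.45 [0.39184646 0.32348509 0.12365415] [[0.503, 0.768, 0.396], [0.549, -0.638, 0.539], [0.667, -0.054, -0.743]] [ 0.2  0.9 -0. ] 0.03990141284655589
[ 10.2  13.2 120.5  66.8  30.1  -4.3]
```

View pics/c19.png

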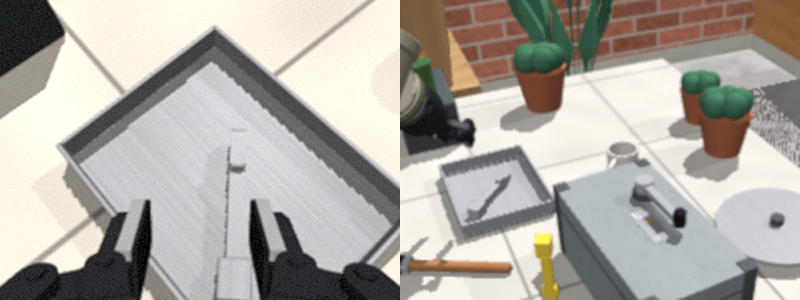

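Side view confirms that the pin lies in the tray, let go, and the hand is clear. Now I'll straighten the tool and go to the lever, fingers shut, to push the bar from its +x side.

Request:
servo_tool([
  {"travel":[0,0,0.9],"delta_rot":[-0.6,0.45,0],"fingers":135},
  {"travel":[0,0,0.9],"delta_rot":[-0.6,0.45,0],"fingers":200},
  {"travel":[0,0,0.9],"delta_rot":[-0.6,0.45,0],"fingers":255},
  {"travel":[0,0,0.8],"delta_rot":[-0.6,0.45,0],"fingers":255},
  {"travel":[0.2,-0.3,0.7],"delta_rot":[-0.6,0.45,0],"fingers":255},
  {"travel":[0.4,-0.6,0.5],"delta_rot":[-0.6,0.45,0.2],"fingers":255},
  {"travel":[0.6,-0.8,0.2],"delta_rot":[-0.6,0.45,0.4],"fingers":255},
  {"travel":[0.6,-0.9,0],"delta_rot":[-0.6,0.45,0.5],"fingers":255},
])

```text
time_s: 17.35
position: [0.4356, 0.2567, 0.2433]
tool_rot: [[0.532, 0.846, 0.031], [0.827, -0.527, 0.198], [0.184, -0.08, -0.98]]
ft_force: [0.3, -0.1, -0.8]
grip_width: 0.0001
```

Request:
servo_tool([
  {"travel":[0.7,-1,0.2],"delta_rot":[-0.4,0.05,0.6],"fingers":255},
  {"travel":[0.7,-1,0.1],"delta_rot":[-0.4,0.05,0.6],"fingers":255},
  {"travel":[0.8,-1,0],"delta_rot":[-0.4,0.05,0.6],"fingers":255},
  {"travel":[0.8,-1,0],"delta_rot":[-0.4,0.05,0.6],"fingers":255},
  {"travel":[0.8,-1,0],"delta_rot":[-0.3,0.05,0.6],"fingers":255},
  {"travel":[0.8,-1,0],"delta_rot":[0,0,0.6],"fingers":255},
  {"travel":[0.8,-1,0],"delta_rot":[0,0,0.6],"fingers":255},
  {"travel":[0.8,-1,0],"delta_rot":[0,0,0.6],"fingers":255},
])

```text
time_s: 18.15
position: [0.6234, 0.0211, 0.2397]
tool_rot: [[-0.021, 0.998, -0.066], [0.999, 0.023, 0.032], [0.033, -0.065, -0.997]]
ft_force: [-0.4, 0.9, 0.8]
grip_width: -0.0
```

Request:
servo_tool([
  {"travel":[0.5,-0.8,0],"delta_rot":[-0.15,-0.3,0.25],"fingers":255},
  {"travel":[0.5,-0.7,0],"delta_rot":[-0.15,-0.3,0.25],"fingers":255},
  {"travel":[0,0,0],"delta_rot":[0,0,0],"fingers":255},
])

```text
time_s: 18.45
position: [0.6558, -0.0253, 0.2312]
tool_rot: [[-0.098, 0.995, -0.011], [0.995, 0.098, 0.019], [0.02, -0.01, -1.0]]
ft_force: [-0.4, 0.8, -1.3]
grip_width: 0.0
```

```bash
python3 look.py pics/c20.png
```

```text
18.45 [ 0.6557698  -0.02528179  0.23117803] [[-0.098, 0.995, -0.011], [0.995, 0.098, 0.019], [0.02, -0.01, -1.0]] [-0.4  0.8 -1.3] 2.405528767776255e-05
```

View pics/c20.png

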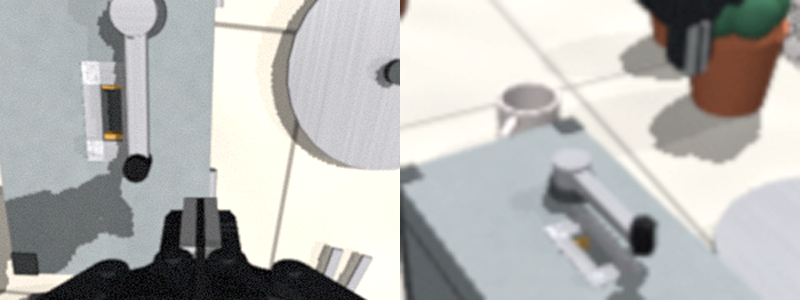

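The lever is still locked and the fingers are to its +x side. Going down beside it.

Request:
servo_tool([
  {"travel":[0,0,-0.9],"delta_rot":[-0.1,-0.1,0],"fingers":255},
  {"travel":[0,0,-0.9],"delta_rot":[-0.08,-0.05,0],"fingers":255},
  {"travel":[0,0,-0.8],"delta_rot":[0,0,0],"fingers":255},
  {"travel":[0,0,0],"delta_rot":[0,0,0],"fingers":255},
])

```text
time_s: 18.95
position: [0.6523, -0.0159, 0.1511]
tool_rot: [[-0.11, 0.994, 0.002], [0.994, 0.11, 0.012], [0.011, 0.003, -1.0]]
ft_force: [-0.1, -0.3, -0.6]
grip_width: -0.0005
```

```bash
python3 look.py pics/c21.png
```

```text
18.95 [ 0.65228935 -0.01589823  0.15108517] [[-0.11, 0.994, 0.002], [0.994, 0.11, 0.012], [0.011, 0.003, -1.0]] [-0.1 -0.3 -0.6] -0.0004568261211782319
```

View pics/c21.png

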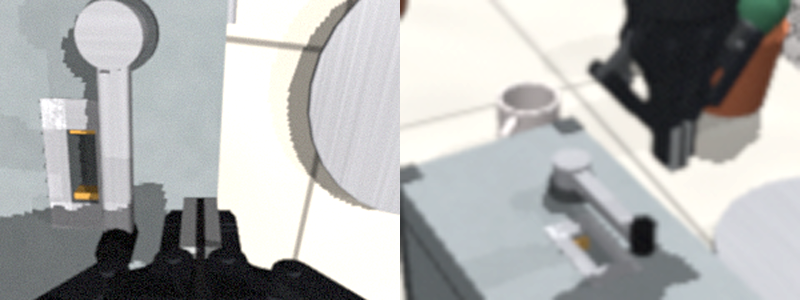

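Request:
servo_tool([
  {"travel":[0.03,-0.25,-0.6],"delta_rot":[-0.1,0,-0.3],"fingers":255},
  {"travel":[0,-0.05,-0.6],"delta_rot":[0,0,0],"fingers":255},
  {"travel":[0,0,0],"delta_rot":[0,0,0],"fingers":255},
])

```text
time_s: 19.35
position: [0.6572, -0.0244, 0.1242]
tool_rot: [[-0.08, 0.997, 0.018], [0.997, 0.08, -0.001], [-0.002, 0.018, -1.0]]
ft_force: [-0.1, 0.5, -0.5]
grip_width: -0.0001
```

```bash
python3 look.py pics/c22.png
```

```text
19.35 [ 0.65723282 -0.0243788   0.12423037] [[-0.08, 0.997, 0.018], [0.997, 0.08, -0.001], [-0.002, 0.018, -1.0]] [-0.1  0.5 -0.5] -8.152735317508738e-05
```

View pics/c22.png

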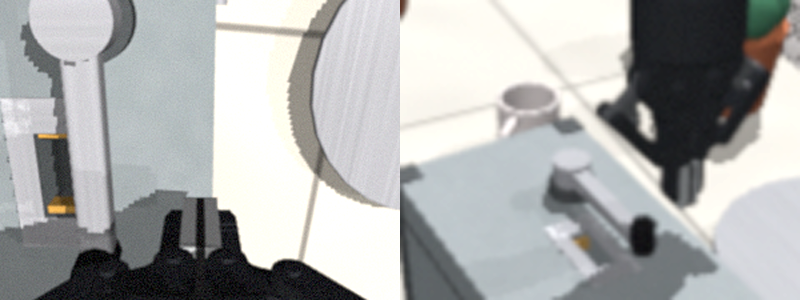

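The tips are at lid + ~20 mm. I'll lower 8 mm more and start pushing to -x.

Request:
servo_tool([
  {"travel":[0,0,-0.3],"delta_rot":[0,0.1,0],"fingers":255},
  {"travel":[-0.4,0,0],"delta_rot":[0,0,0],"fingers":255},
  {"travel":[-0.4,0,0],"delta_rot":[0,0,0],"fingers":255},
  {"travel":[-0.4,-0.03,0],"delta_rot":[0,0,0],"fingers":255},
  {"travel":[-0.4,-0.03,0],"delta_rot":[0,0,0],"fingers":255},
])

```text
time_s: 19.95
position: [0.6132, -0.0258, 0.1214]
tool_rot: [[-0.082, 0.996, 0.021], [0.997, 0.082, -0.003], [-0.004, 0.021, -1.0]]
ft_force: [3.3, 1.1, -2.1]
grip_width: -0.0
```

```bash
python3 look.py pics/c23.png
```

```text
19.95 [ 0.61317326 -0.02584776  0.12139848] [[-0.082, 0.996, 0.021], [0.997, 0.082, -0.003], [-0.004, 0.021, -1.0]] [ 3.3  1.1 -2.1] -9.646211202004437e-06
```

View pics/c23.png

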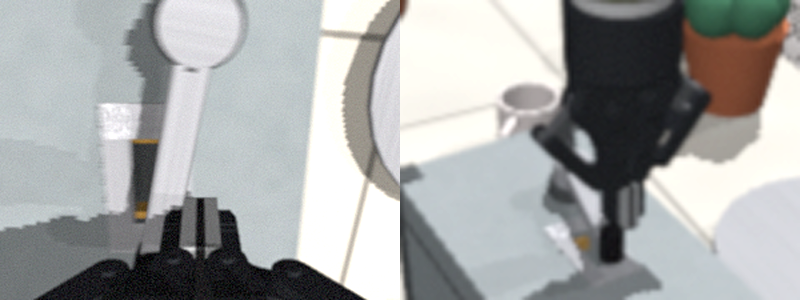

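The lever is turning under 3 N. Following the arc.

Request:
servo_tool([
  {"travel":[-0.4,-0.03,0],"delta_rot":[0,0,0],"fingers":255},
  {"travel":[-0.4,-0.03,-0.03],"delta_rot":[0,0,0],"fingers":255},
  {"travel":[-0.4,0.1,-0.03],"delta_rot":[0,0,0],"fingers":255},
  {"travel":[-0.4,0.2,0],"delta_rot":[0,0,0],"fingers":255},
  {"travel":[-0.4,0.25,0],"delta_rot":[0,0,0],"fingers":255},
  {"travel":[-0.35,0.3,0],"delta_rot":[0,0,0],"fingers":255},
])

```text
time_s: 20.65
position: [0.5465, -0.0022, 0.1222]
tool_rot: [[-0.081, 0.996, 0.029], [0.997, 0.081, -0.003], [-0.006, 0.029, -1.0]]
ft_force: [0.4, 0.3, 0.1]
grip_width: -0.0
```

```bash
python3 look.py pics/c24.png
```

```text
20.65 [ 0.54646626 -0.002242    0.12220969] [[-0.081, 0.996, 0.029], [0.997, 0.081, -0.003], [-0.006, 0.029, -1.0]] [0.4 0.3 0.1] -4.227481990753406e-05
```

View pics/c24.png

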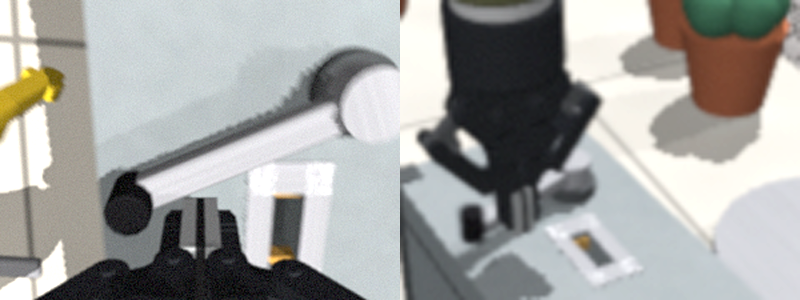

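Lever past halfway and moving ahead of the fingers. One more push to +y.

Request:
servo_tool([
  {"travel":[-0.2,0.3,0],"delta_rot":[0,0,0],"fingers":255},
  {"travel":[-0.15,0.3,0],"delta_rot":[0,0,0],"fingers":255},
  {"travel":[-0.1,0.3,0],"delta_rot":[0,0,0],"fingers":255},
  {"travel":[0,0.25,0],"delta_rot":[0,0,0],"fingers":255},
])

```text
time_s: 21.15
position: [0.5327, 0.0287, 0.1226]
tool_rot: [[-0.083, 0.996, 0.029], [0.996, 0.083, -0.017], [-0.02, 0.027, -0.999]]
ft_force: [-6.2, -58.9, -1.3]
grip_width: -0.0004
```

```bash
python3 look.py pics/c25.png
```

```text
21.15 [0.53270867 0.02871418 0.12259727] [[-0.083, 0.996, 0.029], [0.996, 0.083, -0.017], [-0.02, 0.027, -0.999]] [ -6.2 -58.9  -1.3] -0.0003977575237839961
```

View pics/c25.png

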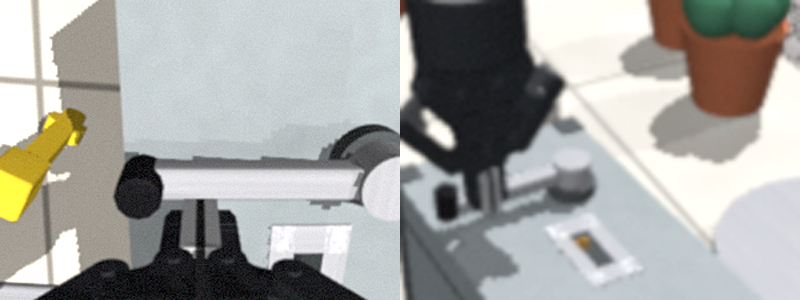

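The lever is at its end stop (59 N between fingers and lever, harder than I meant). Backing off and rising clear.

Request:
servo_tool([
  {"travel":[0,-0.5,0],"delta_rot":[0,0,0],"fingers":255},
  {"travel":[0,-0.4,0.2],"delta_rot":[0,0,0],"fingers":255},
  {"travel":[0,0,0.8],"delta_rot":[0,0,0],"fingers":255},
  {"travel":[0,0,1],"delta_rot":[0,0,0],"fingers":255},
  {"travel":[0,-0.3,1],"delta_rot":[0,0,0],"fingers":255},
  {"travel":[0,-1,1],"delta_rot":[0,0,0],"fingers":255},
  {"travel":[-0.5,-1,0.5],"delta_rot":[0,0,0],"fingers":255},
  {"travel":[-0.5,-1,0],"delta_rot":[0,0,0],"fingers":255},
])

```text
time_s: 22.05
position: [0.5021, -0.0973, 0.2649]
tool_rot: [[-0.089, 0.996, 0.029], [0.996, 0.089, -0.016], [-0.019, 0.027, -0.999]]
ft_force: [0.7, -0.4, -0.3]
grip_width: -0.0002
```

Request:
servo_tool([
  {"travel":[-0.7,-1,0],"delta_rot":[0,0,0],"fingers":255},
  {"travel":[-0.7,-1,0],"delta_rot":[0,0,0],"fingers":255},
  {"travel":[-0.7,-1,0],"delta_rot":[0,0,0],"fingers":255},
  {"travel":[0,0,0],"delta_rot":[0,0,0],"fingers":255},
  {"travel":[0,0,0],"delta_rot":[0,0,0],"fingers":255},
])

```text
time_s: 22.55
position: [0.4362, -0.1913, 0.2681]
tool_rot: [[-0.086, 0.996, 0.034], [0.996, 0.087, -0.017], [-0.02, 0.033, -0.999]]
ft_force: [0.3, -0.1, -0.0]
grip_width: 0.0001
```

```bash
python3 - <<'E'
from h import *
s=observe();print(s["time_s"],s["position"],s["ft_force"].round(1))
t=get_image("top")[:,:,::-1];b=get_image("side")[:,:,::-1]
cv2.imwrite("pics/f_top.png",t);cv2.imwrite("pics/f.png",np.hstack([cv2.resize(t[60:300,60:380],(400,300)),cv2.resize(b[90:345,120:460],(400,300))]))
o=cv2.imread("pics/top0.png").astype(int);d=np.abs(o-t.astype(int)).max(2)
print("diff cup,jar,scoop",[(d[r:r+30,c:c+35]>50).sum() for r,c in((145,130),(145,345),(205,345),(240,345))])
E
```

```text
22.55 [ 0.4361885  -0.19129185  0.26813531] [ 0.3 -0.1 -0. ]
diff cup,jar,scoop [np.int64(0), np.int64(0), np.int64(585), np.int64(351)]
```

View pics/f.png

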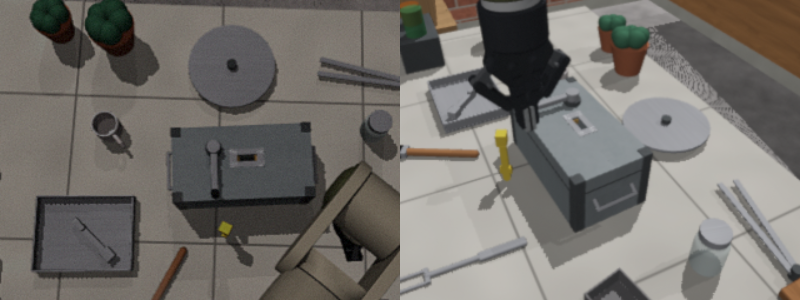

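Top view: the lever points at the robot from hub (213,147) to knob (216,190), and the pin lies in the tray. I'll measure both, and compare the scoop in the side view since the arm hides it from above.

```bash
python3 - <<'E'
from h import *
t=cv2.imread("pics/f_top.png")
C=lambda p:(p[0]*.8+60,p[1]*.8+60)
h=onz("top",C((213,147)),.158);k=onz("top",C((216,191)),.166);d=k-h
print("hub",h,"knob",k,"len",np.hypot(*d[:2]),"lever deg",(np.degrees(np.arctan2(d[1],d[0]))+85.83+360)%360)
a,b=[onz("top",C(p),.016) for p in((78,221),(114,261))];print("pin ends",a,b,np.linalg.norm(a-b),"mid-tray",(a+b)/2-[.4284,.34,0])
o=cv2.imread("pics/side0.png").astype(int);n=get_image("side")[:,:,::-1].astype(int)
x=np.abs(o-n).max(2);print("scoop side diff px",(x[320:384,235:340]>50).sum(),"jar",(x[270:330,360:410]>50).sum())
z=t[140:225,190:320];cv2.imwrite("pics/fz.png",cv2.convertScaleAbs(cv2.resize(z,None,fx=5,fy=5,interpolation=cv2.INTER_CUBIC),alpha=1.5))
E
```

```text
hub [0.60433984 0.05199691 0.158     ] knob [0.51048461 0.0420734  0.166     ] len 0.09437838002030392 lever deg 271.8655768296421
pin ends [0.45526446 0.35942678 0.016     ] [0.36756873 0.27155359 0.016     ] 0.1241460411958483 mid-tray [-0.01698341 -0.02450981  0.016     ]
scoop side diff px 0 jar 0
```

View pics/fz.png

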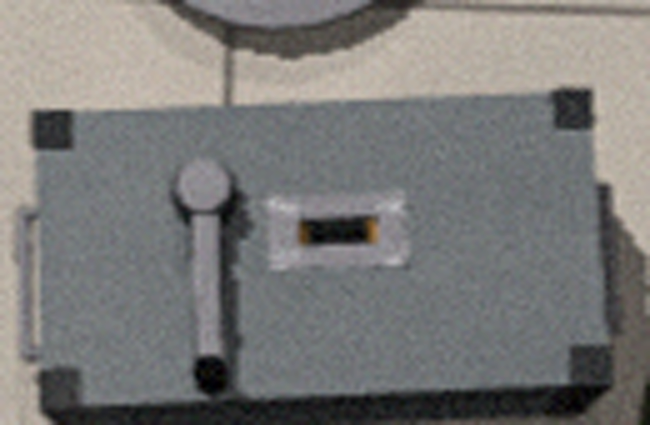

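```bash
python3 -c "
from rig import *
print(close_job())"
```

```text
the job is handed in; nothing more can be done
None
```

The job is handed in at about 22.6 s of the 67 s allowed. The pin is out and lying in the tray, the lever is open, and no failure was reported, though the interface gives no verdict. I rocked the pin to its stop both ways (about 25 mm of hand travel each), lifted it out, lowered it foot first into the tray and let it go flat. Then I pushed the lever over with the closed fingers.

**Last checks:**
- **Lever:** about 88° (≈1.54 rad) in the top view, pointing at the robot.
- **Pin:** flat in the tray, with its middle about 17 mm and 25 mm from the tray's centre. It measures 124 mm long in the image, against 128 mm given.
- **Bystanders:** the cup, jar and scoop show no change in the pictures. The arm hid the scoop from the top view, so I checked it only in the side view.
- **Hand:** clear of everything, with wrist force near zero.

**What went wrong or disagreed:**
- **First grasp:** it closed on empty air just above the pin's head. The fingertips sit about 25 mm behind the stated TCP in the pictures. I allowed for that from then on and the second grasp held.
- **Refused calls:** two move calls were refused because rows lacked a field. The arm did not move.
- **Lever stop:** the last push reached 59 N at the wrist, finger on lever. That is below the 120 N wrist limit; the 40 N limit is for the arm and gripper body, which I did not see touch anything.
- **Cheeks:** I did not measure their positions. I judged them by the rocking, the empty slot and the pin lifting out with little force.

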